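# Load the optics barrel and screw the retaining ring down

### The arm

A 6-joint arm with a two-finger parallel gripper is mounted at the origin on a cart in front of the work surface, level with it; the furniture and walls round the work are solid. World frame = base frame: x ahead of the robot, y to its left, z up, the work surface at z = 0. Lengths are in mm, angles in rad, forces in N, time in s.
With the tool pointing down it reaches from about 350 to 975 mm from the base axis. Payload 7.1 kg.
Tool frame: the origin (TCP) lies on the front face of the gripper's body, between the roots of the fingers; the fingertips stand 80 mm ahead of it and the grasp point (between the pads) lies 61 mm ahead of it (env.tips_ahead is the distance from the TCP to the fingertips, in mm); z points along the fingers, y is the line along which they close (so a half turn about z gives the same grasp; the last joint's range is limited). The gripper opens to 88 mm and grips with 3 to 60 N. Pads are 20 mm wide; open, the fingers measure 115 mm over their backs; the gripper's body (75 mm by 178 mm) begins 61 mm behind the grasp point.
Start: joints at [1.224, 0.423, 1.63, -0, 1.089, -0.019], TCP at [201.194, 591.715, 302.675] pointing down, gripper open.
Joint ranges: [-3, 3], [-0.9, 2.11], [0.09, 2.58], [-1.31, 4.45], [0.11, 2.69], [-2.54, 2.54]. Speed limits (rad/s): [2.39, 2.39, 3.01, 3.14, 3.14, 3.14].

### API

Orientations are given as a unit quaternion [x, y, z, w].
In Python, from station import env, set_gripper, viewer, workorder gives the robot as it stands. Calls block until the motion is done:
- env.reach(position, orientation): joint-space move of the TCP to a pose.
- env.move_l(position, rot=None, rate=150, f_stop=None): straight line of the TCP; rot=None keeps the orientation; rate is the mean speed in mm/s. With f_stop (N) it stops when the force on the tool has changed by that much, and returns True; else False.
- env.move_joints(angles): joint-space move.
- set_gripper(opening): finger opening in mm; the grip force is fixed at half the most; returns when the fingers have stopped.
- env.hold(seconds).
- env.ik(position, orientation): joint angles nearest the present ones, or None.
- env.read_state(): the state.
- viewer.camera(name): name is "side" or "top" or "wrist"; returns the picture (384x512x3 uint8, blue, green, red); there is no depth.
- viewer.camera_params(name): a dict with "fx", "fy", "cx", "cy" (pixels), "pose" (4x4, takes a point from camera to world coordinates); the wrist camera has in their place "tool_from_camera" (4x4, takes a point from camera to tool coordinates, whose origin is the TCP and whose axes are the flange's). Camera axes: x right, y up, looking along -z (the intrinsics and any distortion apply to the point x, -y, -z); pixel columns grow to the right and rows downward; lengths in mm; the calibration is good to about 2 mm. A picture is of the moment at which its call begins: read the wrist's pose just before it. camera_params takes no time and is no camera call.
A pose or a line that the arm cannot do raises env.IKError and nothing moves.
- workorder.sign_off(): hands the job in; it is judged then, once.
The state is a dict: "time_s": time; "qpos": joint angles; "dq": joint speeds; "tau": joint torques, N m; "tool_pos": TCP position; "orientation": TCP orientation; "force": force on the tool from outside, world axes, zero at the start; "wrist_torque": the same for the moment, N m; "width": finger opening in mm; "grip_force": force on a finger pad.
Only numpy, scipy, OpenCV 4.12 (cv2) and the standard library are available. Lean on these libraries where they do the work, as an engineer would, in place of code of your own. Each camera call takes 0.05 s, during which the arm holds its last target. There are 200 camera calls.

### The job

Take the red dust plug off the barrel and put it in the grey tray, then drop the optical parts that are laid out flat into the barrel in this order, from the bottom up: clear lens, blue spacer, amber filter, green filter (leave out any that is not there). Push the carriage fully home under the screw, then turn the hand wheel clockwise by its red handle until the sprung brass retaining ring clamps the parts, squeezing its spring by about 8 mm (some 0.4 turn after it first touches) and never to the end of the spring's 16 mm. Leave the other things on the worktop where they are.

Things in the scene. Friction and masses are not known exactly. Their poses are not given: they have to be found in the camera images.
- lens_c (a point): Clear pale-blue lens in a black ring cell, 58 mm in diameter, 15 mm high, the same either way up; lies flat on the raised white worktop (z = 0.125) at the start. The point is its centre, 7.5 mm above its underside. Always present.
- spacer_c (a point): Blue spacer disc with black dished faces, 58 mm in diameter, 15 mm high, the same either way up; lies flat on the raised white worktop (z = 0.125) at the start. The point is its centre, 7.5 mm above its underside. Absent in some runs.
- amber_filter_c (a point): Amber filter in a silver ring cell, 58 mm in diameter, 15 mm high, the same either way up; lies flat on the raised white worktop (z = 0.125) at the start. The point is its centre, 7.5 mm above its underside. Absent in some runs.
- green_filter_c (a point): Green filter in a silver ring cell, 58 mm in diameter, 15 mm high, the same either way up; lies flat on the raised white worktop (z = 0.125) at the start. The point is its centre, 7.5 mm above its underside. Absent in some runs.
- plug_grip (a point): Red dust plug that sits on the barrel's mouth at the start: a 78 mm disc 5 mm thick with a 54 mm skirt 14 mm deep below it and an upright grip bar above it, 44 mm long (its x axis), 14 mm thick (its y axis), 24 mm high. The point lies at the middle of the bar, 11 mm below the bar's top, 13 mm above the disc and 32 mm above the plug's underside.
- tray_in (a point): Grey open tray, 130 x 130 mm outside, walls 4 mm thick and 22 mm high; fixed on the worktop. The point is the centre of its inner floor, x and y along its sides.
- barrel_mouth (a point): Centre of the mouth (top rim) of the dark steel barrel that stands on the sliding carriage of the stand. Bore 62 mm, outside about 80 mm, floor 62 mm below the mouth, a flared lip (70 mm wide at the top) in the top 10 mm; z up, 88 mm above the worktop. The wall is cut by two full-height slots 42 mm wide at its +y and -y sides, so fingers that close along y can go down in them. Its x axis points along the carriage's travel, towards the screw; its yaw is the stand's yaw.
- barrel_seat (a point): Centre of the inner floor of the barrel, 62 mm below barrel_mouth; z up, same axes.
- carriage (a joint): Travel of the carriage along the stand's +x, in m: 0 out (for loading), 0.15 fully home with the barrel exactly under the screw; at least 0.145 is needed. Slides with about 3 N of friction and stays where it is left.
- carriage_knob (a point): Middle of the black upright knob for pushing the carriage, 18 mm in diameter, 50 mm high, the point at half height; it stands beside the barrel on the carriage, 20 mm ahead (+x) and 130 mm to the right (-y) of the barrel's axis. A gripper held over it when the carriage is home must clear the hand wheel, whose axis is then 131 mm away.
- wheel_centre (a point): Centre of the hand wheel's upper face, on the screw's vertical axis; wheel 84 mm in diameter, 11 mm thick. It sinks 20 mm for each clockwise turn (seen from above). At the raised end it is at z = 0.317, which is 92 mm above the underside of the ring.
- wheel (a joint): Angle of the hand wheel in rad, 0 at its raised end stop (the red handle then points along the stand's +x), growing clockwise seen from above and screwing down 20 mm a turn, up to 14. It stays where it is left (friction 0.1 N m).
- crank_handle (a point): Centre of the red upright handle on the wheel, 18 mm in diameter, 34 mm high, 32 mm from the wheel's axis, centre 17 mm above the wheel's upper face. It spins freely about its own vertical axis, so it can be led round with a gripper that does not turn.
- ring (a joint): Squeeze of the spring of the brass retaining ring below the wheel (52 mm in diameter, its underside 12 mm above the barrel's mouth while raised and home), in m: 0 free, 0.016 at the end of the spring; 0.8 N per mm. Clamped is 0.003 to 0.014.
- bottle: White bottle with a red cap, 57 mm across, 130 mm high; not part of the job. Origin at its foot.
- block: Orange clamp block, 70 x 30 x 38 mm; not part of the job. Origin under its centre.

How it is judged:
By the outcome, as a careful person would: the job done as asked, in the order asked, and still so for the second after the job is handed in, with the robot touching nothing.
Of spacer, amber_filter, green_filter only 2 to 3 are there at a start; the rules pass over those that are not, and their reading is None.
At some moment in a run one of lens, spacer, amber_filter, green_filter may be knocked a few centimetres aside while the robot is not near it.
It also fails if it takes over 208 s, if anything falls off the work surface, if the arm or the gripper's body presses on something with over 40 N, if the wrist force passes 120 N, or if a joint passes its speed limit or range.

## Working session

There is one attempt and no reset: what is moved stays moved. The work goes in short steps, each a Python script; the robot and the scene stay as the last script left them, time stands still between calls to the robot, and variables do not carry over. Pictures are saved under pics/ and viewed, at most 14 in all, crops included, and the job is handed in when it is done.

```bash
ls; mkdir -p pics; python3 - <<'E'
from station import env, set_gripper, viewer, workorder
import cv2, numpy as np
np.set_printoptions(precision=4,suppress=True)
for n in ("top","side"):
    cv2.imwrite(f"pics/{n}0.png", viewer.camera(n))
    print(n, viewer.camera_params(n))
print(viewer.camera_params("wrist")); s=env.read_state(); print(s["orientation"],s["tool_pos"],s["time_s"])
E
```

```text
pics
top {'fx': 362.2112226651177, 'fy': 362.2112226651177, 'cx': 254.90123670532276, 'cy': 191.30954631579758, 'pose': array([[  -0.0095,    0.9968,   -0.0797,  465.1817],
       [  -0.9999,   -0.0105,   -0.0114,  -53.9742],
       [  -0.0122,    0.0796,    0.9968, 1232.7691],
       [   0.    ,    0.    ,    0.    ,    1.    ]])}
side {'fx': 364.7799613285566, 'fy': 364.7799613285566, 'cx': 257.13194300102714, 'cy': 191.05728668941313, 'pose': array([[ -0.9951,   0.0278,  -0.0946, 474.8231],
       [ -0.0977,  -0.4092,   0.9072, 791.481 ],
       [ -0.0135,   0.912 ,   0.41  , 676.1121],
       [  0.    ,   0.    ,   0.    ,   1.    ]])}
{'fx': 298.5768042985097, 'fy': 298.5768042985097, 'cx': 258.1762322148468, 'cy': 197.87164540708466, 'tool_from_camera': array([[  0.0007,   0.962 ,   0.2732,  74.9009],
       [  1.    ,  -0.0007,   0.0001,   0.5733],
       [  0.0003,   0.2732,  -0.962 , -81.959 ],
       [  0.    ,   0.    ,   0.    ,   1.    ]])}
[ 0.1632  0.9866 -0.0007 -0.0001] [201.0724 591.3554 302.0126] 0.1
```

View pics/top0.png

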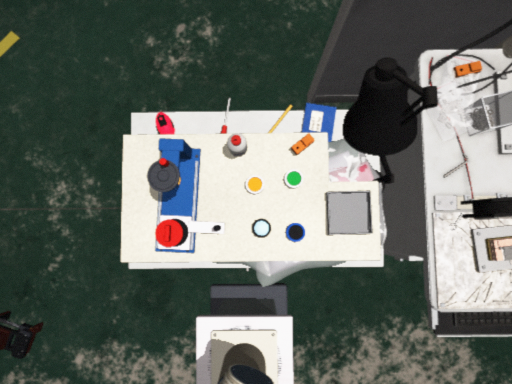

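View pics/side0.png

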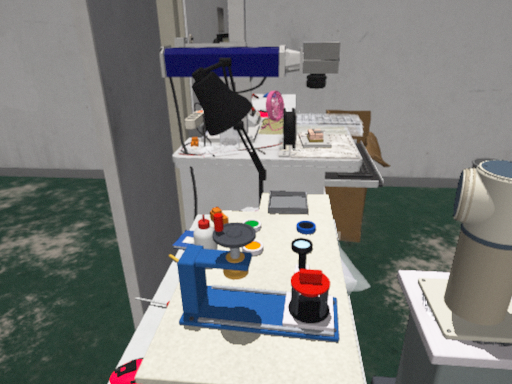

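The top view shows all four parts: lens (261,228), spacer (295,232), amber (255,184) and green (293,179). It also shows the tray at (348,213), the plug and barrel at (171,232), the knob at (217,228), and the wheel at (163,176) with its handle at about (163,162). The side view agrees. Next I'll localise from the top camera, then go closer with the wrist camera.

```bash
cat > h.py <<'E'
from station import env, set_gripper, viewer, workorder
import cv2, numpy as np
from scipy.spatial.transform import Rotation as R
np.set_printoptions(precision=2,suppress=True)
def quat(a):  # tool down, tool x at world angle a
    return (R.from_euler('z',a)*R.from_euler('x',np.pi)).as_quat()
def shot(name, file=None):
    s=env.read_state(); p=viewer.camera_params(name); im=viewer.camera(name)
    if name=="wrist":
        T=np.eye(4); T[:3,:3]=R.from_quat(s["orientation"]).as_matrix(); T[:3,3]=s["tool_pos"]
        P=T@p["tool_from_camera"]
    else: P=p["pose"]
    if file: cv2.imwrite("pics/"+file,im)
    return im,p,P
def cast(px,p,P,z):
    d=P[:3,:3]@np.array([(px[0]-p["cx"])/p["fx"],-(px[1]-p["cy"])/p["fy"],-1])
    return (P[:3,3]+d*(z-P[2,3])/d[2])[:2]
def proj(w,p,P):
    c=P[:3,:3].T@(np.asarray(w,float)-P[:3,3])
    return np.array([p["cx"]-p["fx"]*c[0]/c[2], p["cy"]+p["fy"]*c[1]/c[2]])
RNG={"blue":((105,120,60),(128,255,255)),"amber":((10,120,120),(25,255,255)),
     "green":((45,100,60),(85,255,255)),"red":((0,150,80),(6,255,255)),"dark":((0,0,0),(180,255,60))}
def blobs(im,col,amin=20):
    m=cv2.inRange(cv2.cvtColor(im,cv2.COLOR_BGR2HSV),*[np.array(v) for v in RNG[col]])
    c,_=cv2.findContours(m,cv2.RETR_EXTERNAL,cv2.CHAIN_APPROX_NONE)
    return sorted([k for k in c if cv2.contourArea(k)>amin],key=cv2.contourArea,reverse=True)
E
python3 - <<'E'
from h import *
im,p,P=shot("top")
for c,z in (("blue",139),("amber",139),("green",139),("red",225),("dark",140)):
    for k in blobs(im,c)[:8]:
        x,y,w,h=cv2.boundingRect(k); q=(x+w/2-.5,y+h/2-.5)
        if 120<q[0]<385 and 125<q[1]<270: print(c,np.array(q),w,h,cv2.contourArea(k),cast(q,p,P,z))
for n,q,z in (("tray",(348.5,213),127),("knob",(217,228),200),("wheel",(163,176.5),317),("lens",(261,228),139)): print(n,cast(q,p,P,z))
E
```

```text
blue [179. 177.] 41 77 1829.0 [598.78 189.41]
blue [295. 232.] 19 19 239.0 [ 428.96 -160.52]
blue [174.5 250.5] 38 4 21.5 [377.11 201.34]
amber [302.5 143.5] 22 20 194.0 [ 697.7  -188.35]
amber [254.5 183.5] 14 14 129.0 [576.41 -40.46]
green [293.5 178. ] 14 13 127.5 [ 591.9  -158.96]
red [169. 233.] 27 27 556.0 [432.24 196.96]
red [236.  139.5] 9 10 57.5 [693.15   9.57]
red [163.5 162. ] 10 7 36.5 [631.31 214.38]
dark [171.  191.5] 343 384 72709.0 [554.63 213.21]
dark [295. 232.] 13 13 114.5 [ 428.99 -160.43]
tray [ 484.48 -325.1 ]
knob [444.3   66.54]
wheel [578.78 190.76]
lens [441.84 -58.72]
```

```bash
python3 - <<'E'
from h import *
a=np.pi-0.05
env.reach([430,197,380],quat(a)); shot("wrist","w_barrel.png"); 
s=env.read_state();print(s["tool_pos"],s["time_s"],s["qpos"])
env.reach([500,-105,400],quat(a)); shot("wrist","w_parts.png"); s=env.read_state();print(s["tool_pos"],s["time_s"],s["qpos"])
im=np.hstack([cv2.resize(cv2.imread("pics/"+f),None,fx=.78,fy=.78) for f in ("w_barrel.png","w_parts.png")]); cv2.imwrite("pics/w2.png",im)
E
```

```text
[429.91 197.66 379.86] 1.8917 [ 0.41  0.1   1.87  0.    1.16 -1.12]
[ 500.01 -103.85  399.84] 3.125 [-0.23  0.15  1.78  0.    1.22 -1.75]
```

View pics/w2.png

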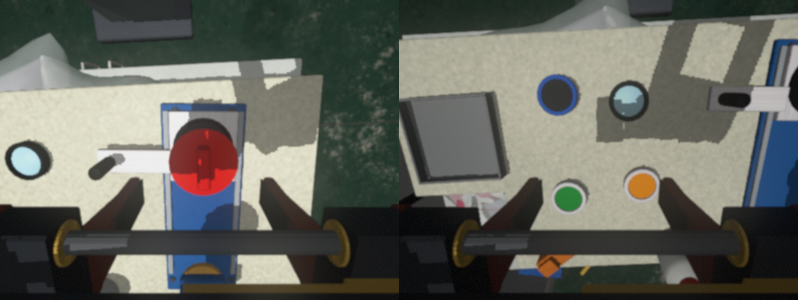

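The wrist pictures show the plug with its bar along x at (203,163) of the left half, and the lens, spacer, green, amber and tray all clear in the right half. Now positions from these by contour.

```bash
cat >> h.py <<'E'
def cen(k):
    x,y,w,h=cv2.boundingRect(k); e=cv2.fitEllipse(k); return np.array(e[0]),np.array([w,h])
def lens_blobs(im):
    m=cv2.inRange(cv2.cvtColor(im,cv2.COLOR_BGR2HSV),np.array((85,25,110)),np.array((105,140,255)))
    c,_=cv2.findContours(m,cv2.RETR_EXTERNAL,cv2.CHAIN_APPROX_NONE)
    return sorted([k for k in c if cv2.contourArea(k)>60],key=cv2.contourArea,reverse=True)
E
python3 - <<'E'
from h import *
p=viewer.camera_params("wrist"); a=np.pi-0.05
def P(t):
    T=np.eye(4);T[:3,:3]=R.from_quat(quat(a)).as_matrix();T[:3,3]=t;return T@p["tool_from_camera"]
im=cv2.imread("pics/w_barrel.png");Pb=P([429.91,197.66,379.86])
for k in blobs(im,"red",200)[:2]: q,w=cen(k);print("red",q,w,cv2.contourArea(k),cast(q,p,Pb,217))
for k in lens_blobs(im)[:3]: q,w=cen(k);print("lens",q,w,cv2.contourArea(k),cast(q,p,Pb,139))
g=cv2.cvtColor(im,cv2.COLOR_BGR2HSV); 
cv2.imwrite("pics/crop1.png",cv2.resize(im[110:290,100:330],None,fx=3,fy=3,interpolation=cv2.INTER_CUBIC))
im=cv2.imread("pics/w_parts.png");Pp=P([500.01,-103.85,399.84])
for c in ("blue","amber","green"):
    for k in blobs(im,c,100)[:3]: q,w=cen(k);print(c,q,w,cv2.contourArea(k),cast(q,p,Pp,139))
for k in lens_blobs(im)[:3]: q,w=cen(k);print("lens",q,w,cv2.contourArea(k),cast(q,p,Pp,139))
for k in blobs(im,"dark",200)[:6]: q,w=cen(k);print("dark",q,w,cv2.contourArea(k),cast(q,p,Pp,139))
# tray: grey, inner floor corners approx from half-size view
print([cast(np.array(c)/.78,p,Pp,z) for c,z in (((416-399,102),147),((493-399,94),147),((507-399,177),147),((420-399,185),147))])
E
```

```text
red [261.98 207.02] [85 83] 5377.0 [433.04 201.34]
lens [ 32.97 206.27] [39 37] 1065.5 [444.15 -58.02]
blue [488.19 218.53] [ 55 112] 4641.5 [562.47 173.89]
blue [202.56 121.31] [50 51] 1938.0 [ 431.12 -161.87]
blue [460.72 177.17] [ 29 121] 586.0 [509.11 133.54]
amber [311.02 238.08] [35 32] 826.0 [577.63 -41.5 ]
amber [196.06 338.17] [47 29] 485.5 [ 719.01 -199.78]
green [216.93 254.43] [33 30] 742.0 [ 594.1  -160.06]
lens [293.26 121.8 ] [37 26] 621.0 [436.61 -61.1 ]
dark [224.94 311.34] [512 200] 57450.5 [ 678.03 -156.63]
dark [75.97 19.39] [227  50] 7625.0 [ 324.34 -280.81]
dark [406.69  11.45] [216  27] 3861.5 [333.81  55.61]
dark [294.63 129.49] [50 51] 1911.5 [445.05 -59.71]
dark [-65.88 332.91] [127 102] 1538.0 [ 692.8  -557.28]
dark [201.98 121.67] [37 39] 1078.5 [ 431.47 -162.55]
[array([ 431.22, -359.3 ]), array([ 425.75, -249.32]), array([ 549.43, -249.46]), array([ 555.97, -386.51])]
```

View pics/crop1.png

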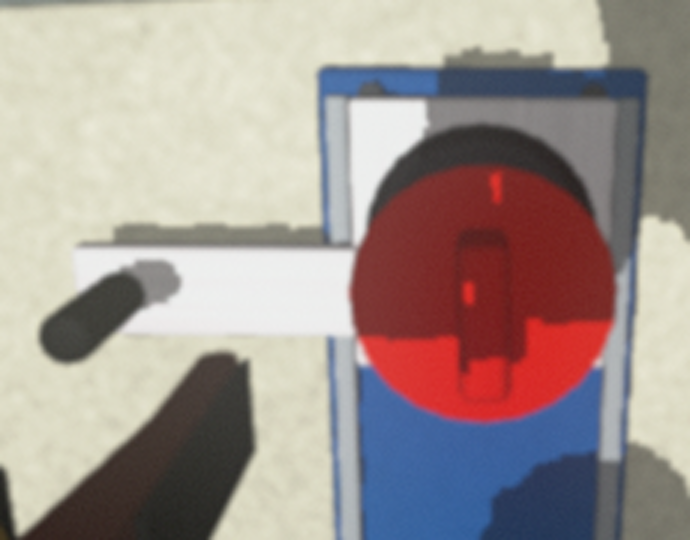

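```bash
python3 - <<'E'
from h import *
p=viewer.camera_params("wrist"); a=np.pi-0.05
def P(t):
    T=np.eye(4);T[:3,:3]=R.from_quat(quat(a)).as_matrix();T[:3,3]=t;return T@p["tool_from_camera"]
Pb=P([429.91,197.66,379.86])
pt=lambda q:cast((q[0]/3+100,q[1]/3+110),p,Pb,140)
for A,B in (((325,100),(345,540)),((630,100),(610,430))):
    d=pt(B)-pt(A); print("rail yaw",np.arctan2(d[1],d[0]))
im=cv2.imread("pics/w_parts.png");Pp=P([500.01,-103.85,399.84])
h=cv2.cvtColor(im,cv2.COLOR_BGR2HSV); m=cv2.inRange(h,np.array((0,0,50)),np.array((180,40,150)))
m[:, 150:]=0; m=cv2.morphologyEx(m,cv2.MORPH_OPEN,np.ones((5,5)))
k=max(cv2.findContours(m,cv2.RETR_EXTERNAL,cv2.CHAIN_APPROX_NONE)[0],key=cv2.contourArea)
r=cv2.boxPoints(cv2.minAreaRect(k)); print(cv2.contourArea(k),[cast(q,p,Pp,140) for q in r])
E
python3 - <<'E'
from h import *
q=quat(np.pi-0.05); X,Y=433,201.3
set_gripper(60)
env.reach([X,Y,360],q); print(env.move_l([X,Y,301],rate=80,f_stop=15))
set_gripper(0); s=env.read_state(); print(s["width"],s["grip_force"],s["tool_pos"],s["force"],s["time_s"])
env.move_l([X,Y,350],rate=80); s=env.read_state(); print(s["width"],s["force"])
E
```

```text
rail yaw -0.048920503590854765
rail yaw -0.06323904078899123
11932.0 [array([ 423.55, -387.71]), array([ 420.51, -236.21]), array([ 555.72, -248.02]), array([ 560.44, -416.85])]
False
13.783335128444763 29.999952614307404 [432.99 201.28 301.  ] [-0.44 -0.24  0.84] 6.6083
13.789391815561572 [-0.56 -0.97 -1.39]
```

```bash
python3 - <<'E'
from h import *
q=quat(np.pi-0.05)
env.move_l([433,201.3,390],rate=150)
env.reach([488,-318,330],q)
print(env.move_l([488,-318,250],rate=120), env.move_l([488,-318,228],rate=30,f_stop=5))
s=env.read_state(); print(s["tool_pos"],s["width"])
set_gripper(45); env.move_l([488,-318,330],rate=200)
env.reach([500,-105,400],q); im,p,P=shot("wrist","w_parts2.png")
for c in ("blue","amber","green"):
    for k in blobs(im,c,100)[:3]: e,w=cen(k);print(c,e,w,cast(e,p,P,139))
for k in blobs(im,"dark",200)[:6]: e,w=cen(k);print("dark",e,w,cv2.contourArea(k),cast(e,p,P,139))
set_gripper(88)
env.reach([455,201.3,380],q); im2,p,P=shot("wrist","w_barrel2.png"); print(env.read_state()["tool_pos"],env.read_state()["time_s"])
cv2.imwrite("pics/v2.png",np.hstack([cv2.resize(im,None,fx=.78,fy=.78),cv2.resize(im2[60:300,110:400],(399,300))[:300]]) )
E
```

```text
False True
[ 487.85 -317.93  230.88] 13.765637396742754
blue [486.88 228.1 ] [ 59 138] [574.16 171.88]
blue [203.89 121.65] [51 51] [ 431.12 -162.03]
blue [463.43 172.65] [ 32 134] [503.24 133.72]
amber [316.49 234.38] [31 27] [572.22 -36.61]
amber [210.9  331.62] [25 14] [ 708.07 -179.85]
green [225.81 255.49] [17 29] [ 595.28 -150.58]
dark [217.32 312.72] [512 203] 58081.5 [ 678.53 -168.52]
dark [75.33 19.5 ] [227  50] 7661.0 [ 324.14 -282.96]
dark [406.52  11.42] [214  27] 3758.0 [333.48  53.46]
dark [296.05 129.76] [51 50] 1880.0 [444.95 -59.92]
dark [  8.37 256.28] [127 103] 1325.0 [ 582.93 -424.55]
dark [207.84 121.96] [31 37] 612.0 [ 431.66 -157.68]
[455.48 200.47 380.13] 15.4417
```

View pics/v2.png

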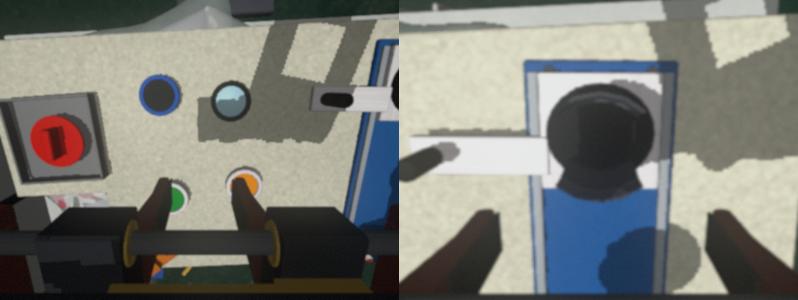

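Plug is in the tray, and the barrel is open with its slots at ±y. Now the lens, with a fresh close wrist look before the grasp.

```bash
cat > pick.py <<'E'
from h import *
Q=quat(np.pi-0.055); BX,BY=433.,201.3
def locate(col,X,Y,tag):
    env.reach([X+60,Y,370],Q); im,p,P=shot("wrist",tag)
    best=None
    for k in blobs(im,col,150):
        e,w=cen(k); r=cast(e,p,P,139)
        if w.max()<80 and (best is None or np.linalg.norm(r-[X,Y])<np.linalg.norm(best[0]-[X,Y])): best=(r,e,w)
    print(col,best); return best
def pick(col,X,Y,tag):
    b=locate(col,X,Y,tag)
    assert b is not None and np.linalg.norm(b[0]-[X,Y])<25, "not where expected"
    x,y=b[0]; set_gripper(80)
    env.reach([x,y,260],Q); print("touch",env.move_l([x,y,207.5],rate=80,f_stop=10),env.read_state()["tool_pos"])
    set_gripper(0); s=env.read_state(); print("width",s["width"],s["grip_force"],s["time_s"])
    env.move_l([x,y,340],rate=200); print("held",env.read_state()["width"])
def place(n):
    env.reach([BX,BY,340],Q); env.move_l([BX,BY,305],rate=150)
    print("stop",env.move_l([BX,BY,233+15*n],rate=50,f_stop=8)); s=env.read_state(); print(s["tool_pos"],s["force"],s["width"])
E
python3 - <<'E'
from pick import *
pick("dark",444.8,-59.8,"p_lens.png"); place(0)
E
```

```text
dark (array([444.9 , -59.39]), array([254.49, 128.3 ]), array([54, 56]))
touch False [445.32 -59.44 207.86]
width 57.17610654662791 30.000835955142975 18.7583
held 57.053888173990515
stop True
[433.47 201.03 234.3 ] [0.81 0.26 0.71] 57.40940032996853
```

```bash
cat >> pick.py <<'E'
def release(tag):
    set_gripper(68); env.move_l([BX,BY,340],rate=150)
    env.reach([BX+22,BY,380],Q); im,p,P=shot("wrist",tag); cv2.imwrite("pics/c_"+tag,cv2.resize(im[80:260,150:380],None,fx=2.5,fy=2.5))
    print("force",env.read_state()["force"])
E
python3 - <<'E'
from pick import *
release("b1.png"); pick("blue",431.2,-162,"p_sp.png"); place(1)
E
```

```text
force [-0.28 -0.34 -0.36]
blue (array([ 431.1 , -162.43]), array([253.17, 128.18]), array([54, 54]))
touch False [ 431.48 -162.53  207.82]
width 57.08313420612087 30.00073403120041 27.5917
held 57.469430233171096
stop True
[433.25 201.17 248.79] [-0.64 -1.05  4.23] 57.30210666486723
```

View pics/c_b1.png

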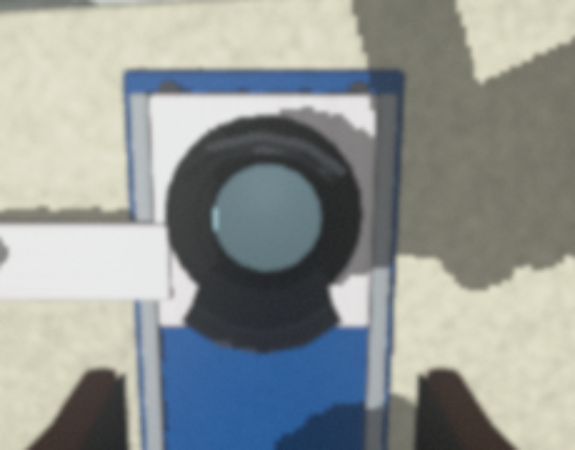

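The lens sits flat and centred in the barrel (crop 267,218). The spacer touched down at 248.8, as expected for a second part. Next the amber filter.

```bash
python3 - <<'E'
from pick import *
release("b2.png"); pick("amber",575,-41,"p_am.png"); place(2)
E
```

```text
force [0.13 0.08 0.36]
amber (array([576.81, -41.91]), array([252.63, 130.91]), array([43, 42]))
touch False [577.   -41.94 207.5 ]
width 57.27727806151742 30.00066429376602 36.2333
held 57.38722959703896
stop True
[432.88 201.12 263.7 ] [-0.2  -0.65  4.57] 57.41642464853309
```

```bash
python3 - <<'E'
from pick import *
release("b3.png"); pick("green",594,-160,"p_gr.png"); place(3)
E
```

```text
force [-0.88  0.78  0.14]
green (array([ 593.58, -160.28]), array([253.79, 128.09]), array([42, 42]))
touch False [ 593.7  -160.31  207.35]
width 57.22420385521927 30.000297725200653 44.5917
held 57.132231132175434
stop True
[433.24 201.14 278.36] [-0.19  0.04  2.11] 57.2400187470018
```

```bash
python3 - <<'E'
from pick import *
release("b4.png")
p=viewer.camera_params("wrist")
T=np.eye(4);T[:3,:3]=R.from_quat(quat(np.pi-.05)).as_matrix();T[:3,3]=[429.91,197.66,379.86];P=T@p["tool_from_camera"]
for z in (130,140,150,160): print("base",z,cast((151.7,203),p,P,z))
for z in (170,180,190,200,210): print("top",z,cast((122.7,223),p,P,z))
# view of the knob from close by
env.reach([505,70,380],quat(np.pi-.055)); im,p,P=shot("wrist","k.png"); im2,p2,P2=shot("top")
cv2.imwrite("pics/ck.png",np.hstack([cv2.resize(cv2.imread("pics/c_b4.png"),(400,313)),cv2.resize(im[60:260,150:406],(400,313))]))
s=env.read_state();print(s["tool_pos"],s["time_s"])
E
```

```text
force [-0.12  0.16 -1.08]
base 130 [449.48  73.45]
base 140 [446.64  77.33]
base 150 [443.8  81.2]
base 160 [440.96  85.07]
top 170 [458.26  55.6 ]
top 180 [454.73  60.62]
top 190 [451.2   65.63]
top 200 [447.67  70.65]
top 210 [444.14  75.67]
[504.31  70.91 379.33] 49.8333
```

View pics/ck.png

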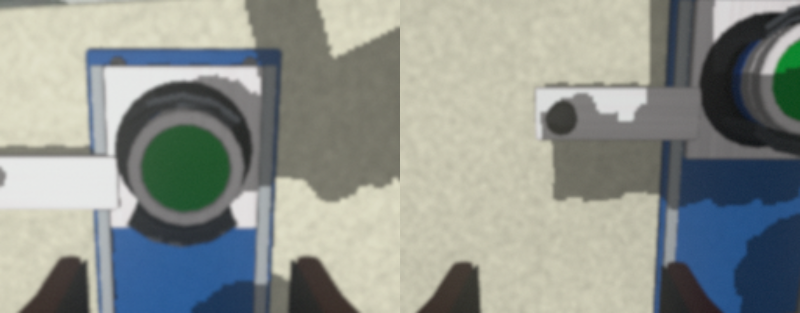

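Green sits on top of the stack, flat and centred. The knob top is at about (254,135) in the wrist picture, which gives roughly (447.5,70.6) at z 200. I'll turn the gripper so its body and camera stay clear of the wheel.

```bash
python3 - <<'E'
from h import *
p=viewer.camera_params("wrist")
T=np.eye(4);T[:3,:3]=R.from_quat(quat(np.pi-.055)).as_matrix();T[:3,3]=[504.31,70.91,379.33];P=T@p["tool_from_camera"]
k=cast((253.7,134.9),p,P,200); print("knob",k)
k=(k+[447.6,70.6]+[445.8,70.4])/3
yaw=-.055; q=quat(yaw-np.pi/2-np.radians(31)); u=np.array([np.cos(yaw),np.sin(yaw)])
e=k+u*158
for v in (k,e): print(env.ik([*v,240],q))
set_gripper(60); env.reach([*k,330],q); print(env.move_l([*k,241],rate=100,f_stop=10))
set_gripper(0); s=env.read_state(); print(s["width"],s["force"],s["tool_pos"])
g=s["tool_pos"][:2]
print("stop",env.move_l([*(g+u*156),241],rate=50,f_stop=22)); s=env.read_state(); d=s["tool_pos"][:2]-g
print("travel",d@u,s["force"],s["width"],s["time_s"]); shot("top","home_top.png")
E
```

```text
knob [447.47  70.71]
[ 0.13  0.27  2.05  0.    0.83 -2.42]
[ 0.08  0.47  1.71  0.    0.95 -2.46]
False
17.352297986910123 [ 5.16 -7.21 -4.11] [448.15  69.81 241.13]
stop True
travel 150.43913868156434 [-1.43 -0.29  4.3 ] 17.42970673413835 55.6833
```

Carriage travelled 150.4 mm against the stop. Release, then look at the wheel and the barrel.

```bash
python3 - <<'E'
from h import *
set_gripper(50); g=env.read_state()["tool_pos"]; env.move_l([g[0],g[1],350],rate=150); env.move_l([g[0]-20,g[1]-20,460],rate=200)
env.reach([665,190,460],quat(np.pi-.055)); im,p,P=shot("wrist","wh.png"); side=shot("side","side_home.png")[0]
s=env.read_state();print(s["tool_pos"],s["time_s"])
for k in blobs(im,"red",60)[:4]: e,w=cen(k); print(e,w,cast(e,p,P,351),cast(e,p,P,334))
cv2.imwrite("pics/cw.png",np.hstack([cv2.resize(im,(400,300)),cv2.resize(side[200:344,160:352],(400,300))]))
E
```

```text
[664.84 189.4  459.67] 59.25
[250.22 154.33] [27 28] [614.89 187.87] [617.09 187.28]
[ 94.45 220.64] [26 24] [653.96  79.99] [659.65  69.75]
```

View pics/cw.png

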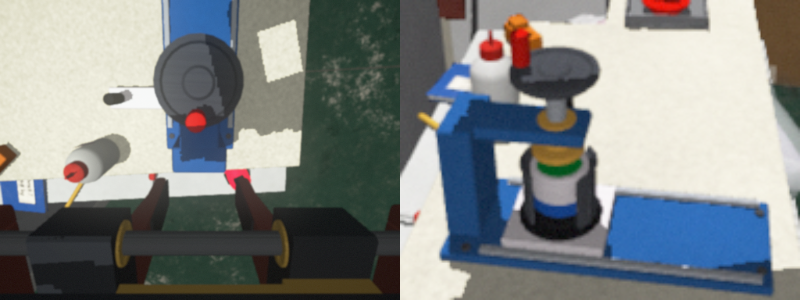

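The wheel hub is at about (253,105) in the wrist picture, with the handle at +x. The side view shows the barrel right under the ring, with green visible on top.

```bash
python3 - <<'E'
from h import *
im=cv2.imread("pics/wh.png"); p=viewer.camera_params("wrist")
T=np.eye(4);T[:3,:3]=R.from_quat(quat(np.pi-.055)).as_matrix();T[:3,3]=[664.84,189.4,459.67];P=T@p["tool_from_camera"]
g=cv2.GaussianBlur(cv2.cvtColor(im,cv2.COLOR_BGR2GRAY),(3,3),0)
c=cv2.HoughCircles(g,cv2.HOUGH_GRADIENT,1.2,20,param1=80,param2=25,minRadius=15,maxRadius=65)
for x,y,r in c[0][:8]:
    if abs(x-254)<20 and abs(y-105)<20: print(x,y,r,cast((x,y),p,P,317))
E
```

```text
247.8 102.600006 63.0 [582.6  186.98]
268.2 95.4 63.0 [578.51 201.81]
```

```bash
cat > turn.py <<'E'
from h import *
Q=quat(np.pi-.055); C=np.array([582.8,191.0]); Y0=-.07
def pos(phi): return [*(C+32*np.array([np.cos(Y0-phi),np.sin(Y0-phi)])),403-20*phi/(2*np.pi)]
def turn(p0,p1,step=np.radians(15),rate=40):
    for i,phi in enumerate(np.linspace(p0,p1,int(np.ceil((p1-p0)/step))+1)[1:]):
        st=env.move_l(pos(phi),rate=rate,f_stop=30); s=env.read_state(); f=s["force"]
        print(round(phi,2),f,round(s["width"],1),round(s["time_s"],1))
        if st or np.linalg.norm(f)>35: print("halt",s["tool_pos"],pos(phi)); return phi
E
python3 - <<'E'
from turn import *
set_gripper(50); h=pos(0); env.reach([h[0],h[1],460],Q); print(env.move_l(h,rate=60,f_stop=10))
set_gripper(0); s=env.read_state(); print(s["width"],s["tool_pos"],s["force"])
turn(0,np.radians(90))
E
```

```text
False
17.36822687063362 [614.73 188.44 403.14] [-0.94 -2.36  2.81]
0.26 [ 0.35 -0.18  1.98] 17.4 61.9
0.52 [ 0.84 -0.63  3.27] 17.3 62.2
0.79 [-0.36 -1.13  2.76] 17.3 62.6
1.05 [ 0.56 -1.77  4.44] 17.3 62.9
1.31 [ 0.09 -2.77  5.2 ] 17.1 63.3
1.57 [-0.38 -2.64  6.14] 17.3 63.6
```

```bash
python3 - <<'E'
from turn import *
turn(np.radians(90),6.91)
im,p,P=shot("side","s_end.png"); cv2.imwrite("pics/cs.png",cv2.resize(im[180:344,140:370],None,fx=3,fy=3,interpolation=cv2.INTER_CUBIC))
E
```

```text
1.83 [-0.62 -1.34  6.44] 17.5 64.0
2.08 [-0.44 -0.91  6.2 ] 17.5 64.3
2.33 [-0.68  1.34  5.75] 17.2 64.7
2.59 [-0.65  0.61  5.08] 17.7 65.0
2.84 [0.48 0.39 5.69] 17.5 65.4
3.1 [ 0.65 -0.72  5.19] 17.8 65.7
3.35 [-0.21 -0.41  4.77] 17.5 66.1
3.6 [ 1.12 -0.23  4.59] 17.3 66.4
3.86 [0.04 0.25 5.01] 17.4 66.8
4.11 [ 0.68 -0.45  6.24] 17.5 67.1
4.37 [-0.04 -1.32  6.4 ] 17.2 67.5
4.62 [-0.73 -1.09  7.27] 17.6 67.8
4.88 [-1.69 -0.15  7.1 ] 17.7 68.2
5.13 [-1.21  1.25  7.35] 17.4 68.5
5.38 [-1.6   1.39  7.33] 17.3 68.9
5.64 [-1.52  1.86  6.91] 17.4 69.2
5.89 [-0.49  2.1   5.94] 17.9 69.6
6.15 [-0.35  1.73  5.79] 17.7 69.9
6.4 [1.57 1.79 5.41] 17.6 70.3
6.66 [2.37 3.48 5.15] 17.5 70.6
6.91 [3.7  1.58 5.47] 17.2 71.0
```

View pics/cs.png

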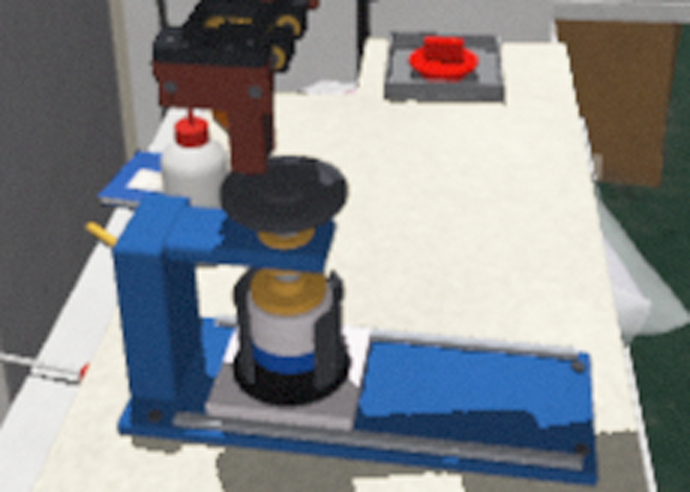

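The wheel has sunk and the brass ring is on the stack inside the barrel. Release, back off and check the handle angle.

```bash
python3 - <<'E'
from turn import *
set_gripper(45); g=env.read_state()["tool_pos"]; env.move_l([g[0],g[1],470],rate=120)
env.reach([665,190,460],Q); im,p,P=shot("wrist","wh2.png")
for k in blobs(im,"red",60)[:3]:
    e,w=cen(k); r=cast(e,p,P,329); d=r-C; print(e,w,r,np.hypot(*d),"phi",(Y0-np.arctan2(d[1],d[0]))+2*np.pi)
# knob -> carriage travel, from the top view
t=shot("top")[0]; cv2.imwrite("pics/fin.png",np.vstack([cv2.resize(t[100:270,110:400],(580,340)),cv2.resize(im,(320,240),)[:240].repeat(1,0) if 0 else np.hstack([cv2.resize(im,(320,240)),np.zeros((240,260,3),np.uint8)])]))
s=env.read_state();print(s["time_s"],s["force"])
E
```

```text
[227.2  142.87] [24 24] [608.99 171.98] 32.36435192541105 phi 6.841200873526525
[ 93.6  221.17] [26 23] [661.41  67.13] 146.70678469022963 phi 7.2184845018921155
73.0167 [ 0.02  0.55 -0.24]
```

View pics/fin.png

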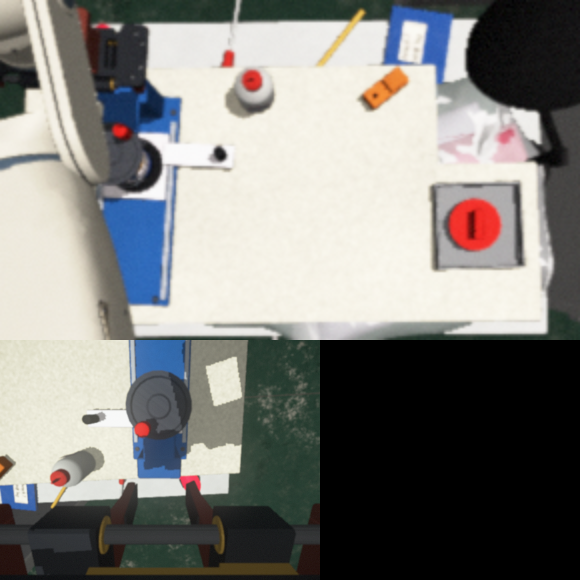

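The plug is in the tray, and the bottle and block have not moved. The carriage is home, and the wheel is at 6.84 rad, which is about 8 mm of squeeze. Handing in.

```bash
python3 -c "
from station import workorder
print(workorder.sign_off())"
```

```text
the job is handed in; nothing more can be done
None
```

The job is handed in at about 73 s, with no verdict returned: the plug is in the tray, the lens, spacer, amber and green filters are stacked in order, the carriage went home (150 mm of gripper travel), and the ring is clamped with about 8 mm of squeeze, worked out from the wheel angle.

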